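# Dock the tall instrument case and bar it in

## Task

Push the tall, heavy instrument case straight into the steel docking bay with your fingers, low down on its foot so that it slides along the bench without rocking, until its back is right up against the bay's rear stop. Then push the retaining bar round with a fingertip until it lies fully shut across the bay's mouth, and move clear. Do not lift the case or touch its carrying handle, and leave everything else on the bench alone.

Things in the scene. Friction and masses are not known exactly. Their poses are not given: they have to be found in the camera images.
- case: tall heavy instrument case, 1.9 to 2.7 kg, loose before the bay: cream column 90 mm deep (x) x 130 wide (y) x 190 tall, with a blue foot 45 mm tall and as wide that juts 50 mm out in front (front face 95 mm before the origin). Origin: centre of the column's underside; x to its back (enters the bay first), z up. 9 to 20 N slides it when pushed on the foot; pushed high it tips
- case_handle: the case's carrying handle on its top: a dark round bar 10 mm thick, 80 mm long along the case's y, rising 33 mm above the top. Origin: centre of the case's top. Not to be touched
- bay: fixed steel docking bay. Origin: on the bench, where the case's origin lies when it is fully home; x points into the bay (the way the case is pushed), y left, z up. Side rails 28 mm tall, inner faces 72 mm to either side (7 mm clear of the case), run from 50 mm in front of the origin to the rear stop; flared guides run on to 90 mm in front, opening to about 82 mm to either side
- bay_stop (a point): middle of the front face of the bay's rear stop (a steel bar 50 mm tall), 45 mm beyond the bay's origin; the case's back rests flat on it when home
- bar_hinge (a point): vertical pivot of the bay's retaining bar: 110 mm in front of (-x) and 112 mm left (+y) of the bay's origin, 39 mm above the bench. The pivot is stiff (about 0.12 N m): the bar stays where it is left
- retaining_bar (a joint): angle of the flat aluminium retaining bar (190 mm long from its pivot, 14 mm thick, lower and upper edges 31 and 47 mm above the bench, just over the rails). 0 = shut, across the mouth, pointing to the bay's -y, 8 mm before the foot of a case that is home; positive = open: at 1.57 it points to the bay's -x, at its end stop 2.1 outward to the left front. Starts open
- bar_tip (a point): the free end of the retaining bar, at mid-height, 190 mm from the pivot
- jar: bystander, loose: clear closed jar with a blue cap, 70 mm across, 110 mm tall. Origin: centre of its underside
- pulley: bystander, loose: steel pulley wheel lying flat, 70 mm across, 30 mm tall. Origin: centre of its underside
- hanger: bystander, loose: steel slotted-weight hanger with a stem and small head, 52 mm across, 70 mm tall. Origin: centre of its underside
- clamp: bystander, loose: small U-shaped aluminium clamp block, 50 x 30 x 52 mm. Origin: centre of its underside
- specimen: bystander, loose: square copper test bar lying flat, 120 x 20 x 20 mm. Origin: centre of its underside
- fork: bystander, loose: steel L-bracket, 70 x 40 x 40 mm. Origin: centre of its underside
- cup: bystander, loose: plain steel cup, 70 mm across, 80 mm tall. Origin: centre of its underside

How it is judged:
On the way, in this order (a step that is already met when the one before it is completed fails the run):
1. the case is fully home in the bay while the bar is still well open (x of case in the frame of bay between -0.008 and 0.006 m and y of case in the frame of bay between -0.012 and 0.012 m and angle between the x axis of case and the x axis of bay, either way round below 0.1 rad and angle between case's own z axis and vertical below 0.04 rad and height (world z) of case below 0.005 m and linear speed of case below 0.02 m/s and value of joint retaining_bar above 0.6 rad), for 0.2 s.
2. the retaining bar is shut across the mouth (value of joint retaining_bar below 0.08 rad), for 0.2 s.
At the end, for the whole second after the job is handed in: The case stands upright and at rest on the bench within 8 mm of fully home against the rear stop, within 12 mm of the bay's middle and 0.1 rad of square, and the retaining bar is shut to within 0.08 rad (x of case in the frame of bay between -0.008 and 0.006 m and y of case in the frame of bay between -0.012 and 0.012 m and angle between the x axis of case and the x axis of bay, either way round below 0.1 rad and angle between case's own z axis and vertical below 0.04 rad and height (world z) of case below 0.005 m and linear speed of case below 0.02 m/s and value of joint retaining_bar below 0.08 rad and velocity of joint retaining_bar between -0.05 and 0.05 rad/s); the robot touches nothing.
It fails at once if the case rocks or tips by more than 0.1 rad (angle between case's own z axis and vertical above 0.1 rad).
It fails at once if the case is lifted off the bench (height (world z) of case above 0.01 m).
It fails at once if the carrying handle is touched (contact force between any of the fingers, the arm and case_handle above 0.5 N).
It fails at once if a bystander is disturbed (moved over 20 mm) (distance of any of jar, pulley, hanger, clamp, specimen, fork, cup from where it was at the start of the episode above 0.02 m).
It also fails if it takes over 64 s, if anything falls off the work surface, if the arm or the gripper's body presses on something with over 40 N, if the wrist force passes 120 N, or if a joint passes its speed limit or range.

## Robot

A 6-joint arm with a two-finger parallel gripper is mounted at the origin on the work surface. World frame = base frame: x ahead of the robot, y to its left, z up, the work surface at z = 0. Lengths are in m, angles in rad, forces in N, time in s.
With the tool pointing down it reaches from about 0.25 to 0.725 m from the base axis. Payload 4 kg.
Tool frame: the origin (TCP) lies midway between the tips of the shut fingers; the grasp point (between the pads) lies 19 mm behind it; z points along the fingers, y is the line along which they close (so a half turn about z gives the same grasp; the last joint's range is limited). The gripper opens to 85 mm and grips with 20 to 120 N. Pads are 22 mm wide; open, the fingers measure 114 mm over their backs; the gripper's body (76 mm by 85 mm) begins 54 mm behind the grasp point. The pads swing forward as they close: fully open they stand 13 mm farther back than shut.
Start: joints at [1.293, 0.241, 0.005, 1.335, 0, 1.571], TCP at [0.137, 0.481, 0.231] pointing down, gripper open.
Joint ranges: [-2.72, 2.72], [-1.05, 1.87], [-1.09, 1.28], [-1.99, 2.15], [-1.42, 1.44], [-3.14, 3.14]. Speed limits (rad/s): [2.79, 2.79, 3.14, 3.14, 3.14, 3.14].

## Interface

Orientations are given as a unit quaternion [x, y, z, w].
In Python, from workcell import status, camera, get_calibration, ticket gives the robot as it stands.
- The arm moves only by the shell command python3 -m creep 'ROWS' [OPENING]. ROWS is JSON, a list of rows, each a list of 6 numbers: the shift along the world's x, y, z in cm, then the turn, a rotation vector about the world's x, y, z in degrees. A call has 1 to 8 rows; each row shifts and turns the commanded pose from where the row before left it; what a row does not reach is not made up. A row lasts 1/10 s, in which the tool goes at most 50 mm and 8.59 degrees, less where a joint would pass 70% of its speed; a pose out of reach is approached as far as the arm can. A call is refused whole if a number of a shift passes 5 or a number of a turn 8.59, either way. A call with a gripper value outside its range is refused whole. OPENING is the opening, from -1 (shut) to 1 (fully open), so that 0 is half open, set as the call begins (- or left out, the last holds). The fingers move at their own pace and stop on an object; the grip force is fixed at half the most. Time passes only in rows, so rows that do not move let the fingers close. It gives the time, the measured TCP pose, the force, the opening and the grip force at its end, in the units of the state.
- status.get_obs(): the state, without advancing time (a new reading comes with each control period).
- camera(name): name is "scene" or "top" or "wrist"; returns the picture (420x560x3 uint8, red, green, blue); there is no depth.
- get_calibration(name): a dict with "fx", "fy", "cx", "cy" (pixels), "k1" (the pictures are not rectified: a ray, as slopes to the right and down, at radius r is drawn at 1 + k1 r^2 times it, then the intrinsics apply), "rvec" (rotation vector, rad) and "tvec" (3), from world to camera coordinates, as OpenCV has them; the wrist camera has in their place "tool_from_camera" (4x4, takes a point from camera to tool coordinates, whose origin is the TCP and whose axes are the flange's). Camera axes: x right, y down, z forward; pixel columns grow to the right and rows downward; lengths in m; the calibration is good to about 2 mm. A picture is of the moment at which its call begins: read the wrist's pose just before it. get_calibration takes no time and is no camera call.
- ticket.job_done(): hands the job in; it is judged then, once.
The state is a dict: "clock": time; "joint_pos": joint angles; "joint_vel": joint speeds; "tau": joint torques, N m; "eef_pos": TCP position; "tool_rot": TCP orientation; "ft_force": force on the tool from outside, world axes, zero at the start; "ft_torque": the same for the moment, N m; "grip_width": finger opening in m; "grasp_force": force on a finger pad.
Only numpy, scipy, OpenCV 4.12 (cv2) and the standard library are available. Lean on these libraries where they do the work, as an engineer would, in place of code of your own. Each camera call takes 0.05 s, during which the arm holds its last target. There are 200 camera calls.

## Working session

There is one attempt and no reset: what is moved stays moved. The work goes in short steps, Python scripts to look and compute and a shell command to move; the robot and the scene stay as the last step left them, time stands still between calls to the robot, and variables do not carry over. Pictures are saved under pics/ and viewed, at most 10 in all, crops included, and the job is handed in when it is done.

```bash
mkdir -p pics; ls
cat > h.py <<'E'
import numpy as np, cv2
from workcell import status, camera, get_calibration, ticket
def save(n,f):
    im=camera(n); cv2.imwrite('pics/'+f,im[:,:,::-1]); return im
def ray(n,uv):
    c=get_calibration(n); x=(uv[0]-c['cx'])/c['fx']; y=(uv[1]-c['cy'])/c['fy']
    rd=np.hypot(x,y); r=rd
    for _ in range(30): r=rd/(1+c['k1']*r*r)
    s=r/rd if rd>0 else 1
    d=np.array([x*s,y*s,1.])
    R=cv2.Rodrigues(np.array(c['rvec'],float))[0]; t=np.array(c['tvec'],float)
    return -R.T@t, R.T@d
def at(n,uv,z):
    o,d=ray(n,uv); return o+d*(z-o[2])/d[2]
def proj(n,P):
    c=get_calibration(n); R=cv2.Rodrigues(np.array(c['rvec'],float))[0]
    p=np.atleast_2d(P)@R.T+np.array(c['tvec'],float); x=p[:,0]/p[:,2]; y=p[:,1]/p[:,2]; f=1+c['k1']*(x*x+y*y)
    return np.c_[c['fx']*x*f+c['cx'],c['fy']*y*f+c['cy']]
E
python3 - <<'E'
from h import *
save('top','t0.png');save('scene','s0.png')
for n in('top','scene'):print(get_calibration(n),ray(n,(280,210)))
print(status.get_obs())
E
```

```text
pics
{'fx': 418.6877610308242, 'fy': 418.6877610308242, 'cx': 280.0243894488009, 'cy': 209.2374153641253, 'k1': -0.07895105208914113, 'rvec': array([ 2.11992462, -2.13372666,  0.18137536]), 'tvec': array([0.01293138, 0.58278892, 1.13150014])} (array([0.37589015, 0.0030695 , 1.21605916]), array([ 0.1731741 ,  0.00521045, -0.98487913]))
{'fx': 394.5263198580264, 'fy': 394.5263198580264, 'cx': 279.0109186510256, 'cy': 207.2848096103666, 'k1': -0.0016951660590269425, 'rvec': array([ 1.44570391,  2.2216482 , -0.80795764]), 'tvec': array([ 0.22769892, -0.28630041,  1.43627654])} (array([1.13280719, 0.25798809, 0.920269  ]), array([-0.58044526, -0.25830409, -0.77227971]))
{'clock': 0.1, 'joint_pos': array([1.29301452e+00, 2.41370569e-01, 3.86414074e-03, 1.33522631e+00,
       2.52632126e-05, 1.57076407e+00]), 'joint_vel': array([ 1.19479677e-03, -1.22715723e-03,  2.85857385e-03, -1.05614290e-03,
        3.25662699e-05, -6.95175352e-04]), 'tau': array([-1.00324189e-03, -3.73139548e+01,  2.53010255e+01,  1.08722880e-02,
       -1.31761813e-04, -6.09975686e-06]), 'eef_pos': array([0.13694675, 0.48028296, 0.23048753]), 'tool_rot': array([ 1.38428756e-01,  9.90371921e-01, -9.57130078e-04, -1.46568312e-04]), 'ft_force': array([ 0.73063168, -0.20987453, -0.49129564]), 'ft_torque': array([-0.02486424, -0.03321923, -0.01538121]), 'grasp_force': 0.0, 'grip_width': 0.08586049998644375}
```

View pics/t0.png

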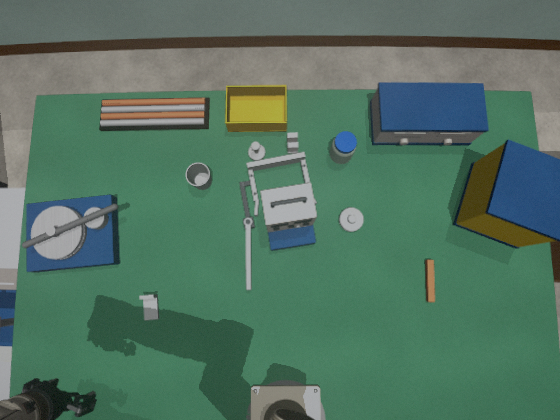

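View pics/s0.png

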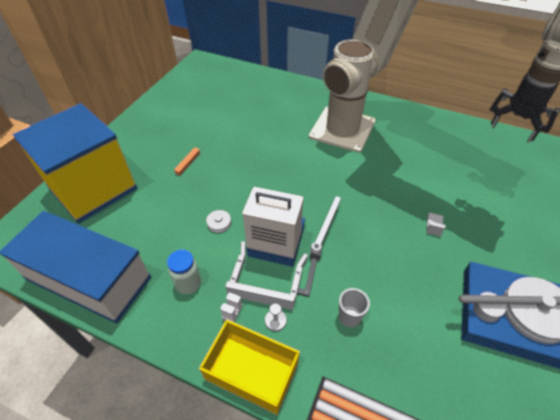

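The top view shows the bay's stop near (277,160), the hinge near (248,222), the bar's tip near (248,288), and the case with its blue foot toward the robot at about (290,238). I'll zoom in to get exact pixels.

Run:
```python
import cv2
im=cv2.imread('pics/t0.png')[140:300,220:360]
cv2.imwrite('pics/t0c.png',cv2.resize(im,None,fx=3.75,fy=3.75,interpolation=cv2.INTER_CUBIC))
im=cv2.imread('pics/s0.png')[180:310,210:350]
cv2.imwrite('pics/s0c.png',cv2.resize(im,None,fx=4.5,fy=4.5,interpolation=cv2.INTER_CUBIC))
```

```text
(no output)
```

View pics/t0c.png

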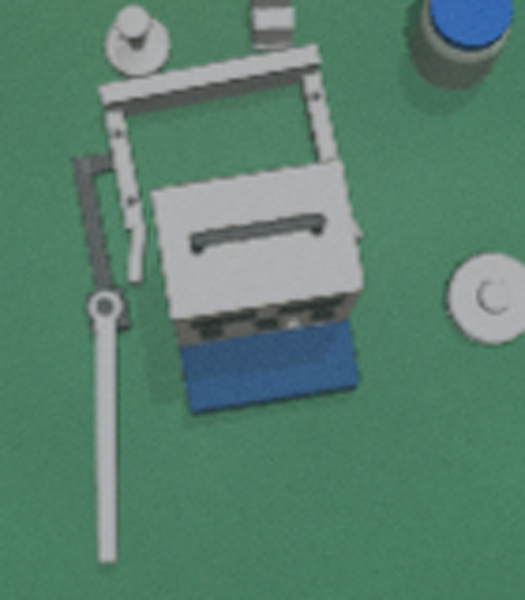

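View pics/s0c.png

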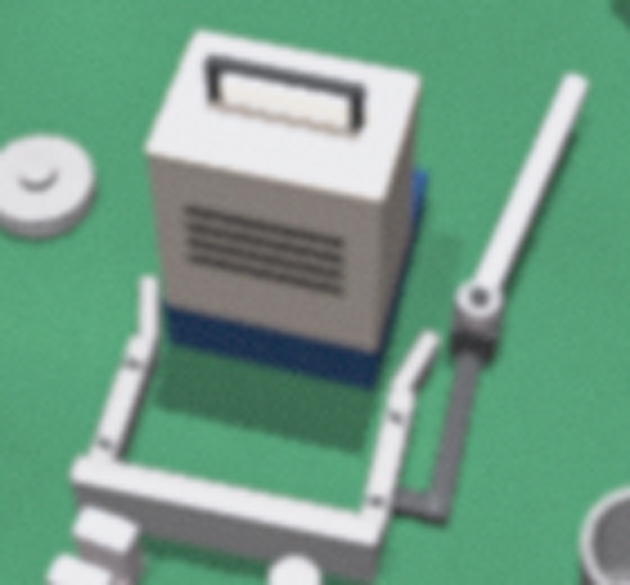

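The crop shows the case yawed and offset just before the flared mouth, with the bar pointing roughly at world −x. I'll fit both poses from the corner pixels in both views.

```bash
cat > fit.py <<'E'
from h import *
from scipy.optimize import least_squares
T=lambda u,v:((u+.5)/3.75-.5+220,(v+.5)/3.75-.5+140)
S=lambda u,v:((u+.5)/4.5-.5+210,(v+.5)/4.5-.5+180)
def pose(p,L):
    c,s=np.cos(p[2]),np.sin(p[2]); L=np.array(L,float)
    return np.c_[p[0]+c*L[:,0]-s*L[:,1],p[1]+s*L[:,0]+c*L[:,1],L[:,2]]
def fit(obs,p0):
    def f(p):
        return np.concatenate([(proj(n,pose(p,[l]))[0]-uv) for n,uv,l in obs])
    r=least_squares(f,p0,loss='soft_l1'); return r.x,r.fun.reshape(-1,2)
E
python3 - <<'E'
from fit import *
case=[('top',T(152,190),(.045,.065,.19)),('top',T(342,162),(.045,-.065,.19)),('top',T(361,288),(-.045,-.065,.19)),('top',T(175,320),(-.045,.065,.19)),
('top',T(191,412),(-.095,.065,.045)),('top',T(357,385),(-.095,-.065,.045)),
('scene',S(203,30),(-.045,-.065,.19)),('scene',S(420,75),(-.045,.065,.19)),('scene',S(383,200),(.045,.065,.19)),('scene',S(148,152),(.045,-.065,.19)),
('scene',S(168,340),(.045,-.065,0)),('scene',S(375,388),(.045,.065,0))]
pc,r=fit(case,[.5,0,0]);print('case',pc.round(4),'\n',r.round(1).tolist())
bay=[('top',T(105,307),(-.11,.112,.05)),('scene',S(479,297),(-.11,.112,.05)),
('top',T(143,222),(-.05,.072,.028)),('top',T(122,115),(.045,.072,.028)),('top',T(308,85),(.045,-.072,.028)),
('scene',S(140,345),(-.05,-.072,.028)),('scene',S(390,400),(-.05,.072,.028))]
pb,r=fit(bay,[.6,0,0]);print('bay',pb.round(4),'\n',r.round(1).tolist())
# stop edge direction
a=at('top',T(105,106),.05);b=at('top',T(322,66),.05);print('stop yaw',np.arctan2(-(a-b)[0],(a-b)[1]),a,b)
c,s=np.cos(pb[2]),np.sin(pb[2]);d=pc[:2]-pb[:2]
print('case in bay',c*d[0]+s*d[1],-s*d[0]+c*d[1],pc[2]-pb[2])
for nm,uv,n in(('hinge',T(105,307),'top'),('hinge',S(479,297),'scene'),('tip',T(107,562),'top'),('tip',S(576,78),'scene')):print(nm,n,at(n,uv,.047))
for nm,uv,z in(('pulley',(351,219),.03),('jar',(345,142),.11),('hanger',(256,150),.05),('cup',(199,172),.08)):print(nm,at('top',uv,z))
print('bay stop/hinge',pose(pb,[(.045,0,0),(-.11,.112,.039)]))
E
```

```text
case [ 0.573  -0.0101  0.1545] 
 [[-1.2, -0.2], [-0.9, -0.9], [0.3, 0.4], [-1.9, 0.2], [-1.1, 0.3], [0.4, 0.0], [-1.8, -0.7], [0.1, -0.8], [-0.2, -0.6], [-1.0, -1.1], [-0.1, 0.6], [-0.3, 0.5]]
bay [0.6787 0.011  0.1735] 
 [[-0.6, -0.8], [-0.5, -0.5], [0.1, 0.4], [0.2, -2.3], [-1.2, -2.8], [2.6, -2.2], [-0.5, -3.3]]
stop yaw 0.18126804352439319 [0.70486541 0.10186322 0.05      ] [ 0.73554437 -0.06552539  0.05      ]
case in bay -0.107706271570221 -0.0025034662487622705 -0.018959281586315296
hinge top [0.54911567 0.10085959 0.047     ]
hinge scene [0.55007099 0.10358878 0.047     ]
tip top [0.35985447 0.09820392 0.047     ]
tip scene [0.36246416 0.1009982  0.047     ]
pulley [ 0.55678371 -0.19419131  0.03      ]
jar [ 0.76037179 -0.1722912   0.11      ]
hanger [0.75857609 0.07798636 0.05      ]
cup [0.68581371 0.23637115 0.08      ]
bay stop/hinge [[0.72300197 0.01873358 0.        ]
 [0.55099598 0.10229757 0.039     ]]
```

```bash
python3 -m creep '[[2.4,-4.3,0,0,0,4],[2.4,-4.3,0,0,0,4],[2.4,-4.3,0,0,0,4],[2.4,-4.3,0,0,0,4],[2.4,-4.3,0,0,0,4],[2.4,-4.3,0,0,0,4],[2.4,-4.3,0,0,0,2],[2.4,-4.3,0,0,0,0]]' 1
```

```text
clock: 0.9
eef_pos: [0.3294, 0.1349, 0.2313]
tool_rot: [-0.088, 0.996, 0.0, 0.0]
ft_force: [1.6, 1.4, 0.4]
grip_width: 0.0859
grasp_force: 0.0
```

```bash
python3 -m creep '[[2.3,-4.2,0,0,0,0],[2.3,-4.2,0,0,0,0],[2.3,-4.2,0,0,0,0],[2.3,-4.2,-2,0,0,0],[0,0,-5,0,0,0],[0,0,-5,0,0,0],[0,0,-5,0,0,0],[0,0,0,0,0,0]]'; python3 -m creep '[[0,0,0,0,0,0],[0,0,0,0,0,0]]'
```

```text
clock: 1.7
eef_pos: [0.4135, -0.0294, 0.0563]
tool_rot: [-0.088, 0.996, 0.001, -0.007]
ft_force: [-1.7, 0.9, 0.9]
grip_width: 0.0851
grasp_force: 0.0
clock: 1.9
eef_pos: [0.4225, -0.0297, 0.0644]
tool_rot: [-0.088, 0.996, -0.0, 0.002]
ft_force: [0.4, 0.1, 0.5]
grip_width: 0.085
grasp_force: 0.0
```

```bash
python3 -m creep '[[0,-0.6,-2,0,0,0],[0,0,-2,0,0,0],[0,0,-1.5,0,0,0],[0,0,-0.6,0,0,0],[0,0,0,0,0,0],[0,0,0,0,0,0]]'
python3 - <<'E'
from h import *
save('scene','s1.png')
E
```

```text
clock: 2.5
eef_pos: [0.4219, -0.0357, 0.0026]
tool_rot: [-0.088, 0.996, -0.0, 0.002]
ft_force: [-0.5, -0.6, -0.1]
grip_width: 0.0856
grasp_force: 0.0
```

View pics/s1.png

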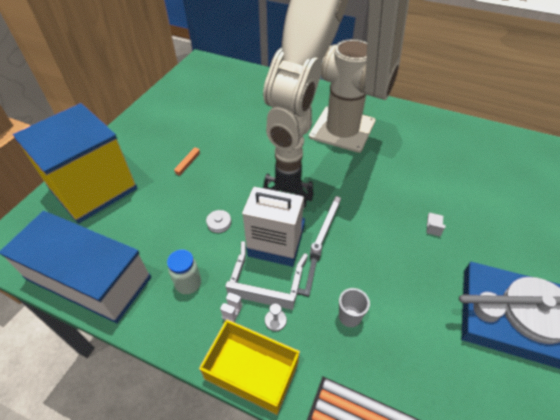

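The gripper is down behind the case at about (290,188), centred on it and clear of the bar. Next I'll creep forward to touch the foot.

```bash
python3 -m creep '[[0.5,0.09,0,0,0,0],[0.5,0.09,0,0,0,0],[0.5,0.09,0,0,0,0],[0.5,0.09,0,0,0,0],[0.5,0.09,0,0,0,0],[0.5,0.09,0,0,0,0],[0.4,0.07,0,0,0,0],[0.3,0.05,0,0,0,0]]';python3 -m creep '[[0.3,0.05,0,0,0,0],[0.3,0.05,0,0,0,0],[0.3,0.05,0,0,0,0]]';python3 -m creep '[[0.3,0.05,0,0,0,0],[0.3,0.05,0,0,0,0]]'
```

```text
clock: 3.35
eef_pos: [0.4577, -0.0289, 0.001]
tool_rot: [-0.088, 0.996, 0.0, -0.0]
ft_force: [-0.4, -0.6, -0.4]
grip_width: 0.0853
grasp_force: 0.0
clock: 3.65
eef_pos: [0.4664, -0.0275, 0.001]
tool_rot: [-0.088, 0.996, -0.0, -0.0]
ft_force: [-0.3, 0.3, -0.1]
grip_width: 0.0852
grasp_force: 0.0
clock: 3.85
eef_pos: [0.4679, -0.0274, 0.0004]
tool_rot: [-0.087, 0.996, -0.001, -0.004]
ft_force: [-13.6, -3.3, 8.2]
grip_width: 0.0855
grasp_force: 6.9
```

```bash
python3 -m creep '[[0.4,0.07,0.1,0,0,0],[0.4,0.07,0.1,0,0,0],[0.4,0.07,0,0,0,0],[0.4,0.07,0,0,0,0]]';python3 -m creep '[[0.4,0.07,0,0,0,0],[0.4,0.07,0,0,0,0],[0.4,0.07,0,0,0,0],[0.4,0.07,0,0,0,0]]'
python3 - <<'E'
from h import *
save('top','t1.png')
im=cv2.imread('pics/t1.png')[140:300,220:360]
cv2.imwrite('pics/t1c.png',cv2.resize(im,None,fx=3.75,fy=3.75,interpolation=cv2.INTER_CUBIC))
E
```

```text
clock: 4.25
eef_pos: [0.4761, -0.0258, 0.0005]
tool_rot: [-0.087, 0.996, -0.001, -0.012]
ft_force: [-24.9, -6.0, 15.1]
grip_width: 0.0857
grasp_force: 12.8
clock: 4.65
eef_pos: [0.4919, -0.0225, 0.0005]
tool_rot: [-0.087, 0.996, -0.001, -0.012]
ft_force: [-23.2, -4.7, 12.0]
grip_width: 0.0855
grasp_force: 11.6
```

View pics/t1c.png

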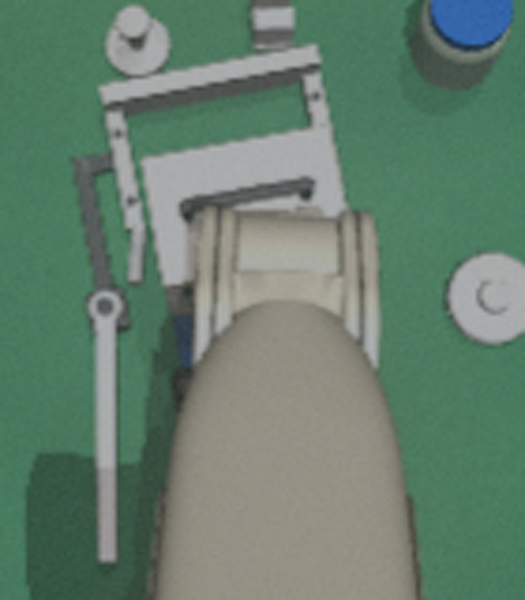

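Run:
```python
from fit import *
for A,B in(((152,190),(342,162)),((143,158),(322,128))):
    a=at('top',T(*A),.19);b=at('top',T(*B),.19);m=(a+b)/2
    pb=np.array([.6787,.011,.175]);c,s=np.cos(.175),np.sin(.175);d=m[:2]-pb[:2]
    print('yaw',np.arctan2(-(a-b)[0],(a-b)[1]),'backmid in bay',c*d[0]+s*d[1]-.045,-s*d[0]+c*d[1],np.linalg.norm(a-b))
```

```text
yaw 0.1427560956758027 backmid in bay -0.1096205486763284 -0.005610907851168407 0.1288611327119517
yaw 0.163523276556577 backmid in bay -0.08543687533143043 -0.00016803552389772942 0.12227070686853142
```

The case's back-left corner is at (143,158) and its back-right at about (322,128), so it is entering square and centred with about 85 mm to go. I'll keep pushing.

```bash
python3 -m creep '[[0.4,0.07,0.1,0,0,0],[0.4,0.07,0.05,0,0,0],[0.4,0.07,0,0,0,0],[0.4,0.07,0,0,0,0],[0.4,0.07,0,0,0,0],[0.4,0.07,0,0,0,0],[0.4,0.07,0,0,0,0],[0.4,0.07,0,0,0,0]]';python3 -m creep '[[0.4,0.07,0,0,0,0],[0.4,0.07,0,0,0,0],[0.4,0.07,0,0,0,0],[0.4,0.07,0,0,0,0]]'
```

```text
clock: 5.5
eef_pos: [0.5261, -0.0162, 0.0006]
tool_rot: [-0.087, 0.996, -0.0, -0.01]
ft_force: [-13.4, -1.7, -1.3]
grip_width: 0.0855
grasp_force: 7.3
clock: 5.9
eef_pos: [0.542, -0.0134, 0.0006]
tool_rot: [-0.087, 0.996, -0.0, -0.01]
ft_force: [-14.9, -2.4, -0.2]
grip_width: 0.0853
grasp_force: 7.6
```

```bash
python3 -m creep '[[0.4,0.07,0,0,0,0],[0.4,0.07,0,0,0,0],[0.4,0.07,0,0,0,0],[0.3,0.05,0,0,0,0],[0.3,0.05,0,0,0,0]]';python3 -m creep '[[0.2,0.04,0,0,0,0],[0.2,0.04,0,0,0,0],[0.2,0.04,0,0,0,0]]';python3 -m creep '[[0.2,0.04,0,0,0,0],[0.2,0.04,0,0,0,0]]'
```

```text
clock: 6.4
eef_pos: [0.5601, -0.0104, 0.0006]
tool_rot: [-0.087, 0.996, -0.0, -0.01]
ft_force: [-15.9, -2.2, -0.1]
grip_width: 0.0852
grasp_force: 8.0
clock: 6.7
eef_pos: [0.5659, -0.0094, 0.0006]
tool_rot: [-0.087, 0.996, -0.0, -0.01]
ft_force: [-15.4, -3.1, 0.3]
grip_width: 0.0855
grasp_force: 8.0
clock: 6.9
eef_pos: [0.57, -0.0086, 0.0006]
tool_rot: [-0.087, 0.996, -0.0, -0.01]
ft_force: [-15.8, -3.0, 0.4]
grip_width: 0.0853
grasp_force: 8.0
```

```bash
python3 -m creep '[[0.2,0.03,0,0,0,0],[0.2,0.03,0,0,0,0]]';python3 -m creep '[[0.15,0.02,0,0,0,0]]';python3 -m creep '[[0.15,0.02,0,0,0,0]]';python3 -m creep '[[0.15,0.02,0,0,0,0]]'
```

```text
clock: 7.1
eef_pos: [0.5734, -0.0081, 0.0006]
tool_rot: [-0.087, 0.996, -0.0, -0.011]
ft_force: [-21.8, -3.3, 5.9]
grip_width: 0.0852
grasp_force: 10.7
clock: 7.2
eef_pos: [0.5733, -0.0081, 0.0006]
tool_rot: [-0.087, 0.996, -0.0, -0.013]
ft_force: [-23.3, -4.8, 7.8]
grip_width: 0.0854
grasp_force: 12.1
clock: 7.3
eef_pos: [0.5732, -0.0081, 0.0006]
tool_rot: [-0.087, 0.996, -0.0, -0.014]
ft_force: [-27.1, -4.6, 11.6]
grip_width: 0.0851
grasp_force: 14.0
clock: 7.4
eef_pos: [0.5732, -0.0081, 0.0006]
tool_rot: [-0.087, 0.996, -0.001, -0.015]
ft_force: [-31.5, -5.5, 14.7]
grip_width: 0.0856
grasp_force: 16.0
```

The tool stopped at x=0.573 with the force climbing, so the case is against the stop. I'll hold briefly, back off, rise and shut the fingers.

```bash
python3 -m creep '[[0,0,0,0,0,0],[0,0,0,0,0,0],[-0.5,-0.09,0,0,0,0],[-0.5,-0.09,0,0,0,0],[-1,-0.17,0,0,0,0],[-2,-0.35,0,0,0,0],[-3,-0.52,0,0,0,0],[-3,-0.52,0,0,0,0]]';python3 -m creep '[[-1,-0.17,0,0,0,0],[0,0,3,0,0,0],[0,0,4,0,0,0],[0,0,4,0,0,0],[-1,4,3,0,0,0],[-1,4,0,0,0,0],[-1,4,0,0,0,0],[-1,4,0,0,0,0]]' -1; python3 -m creep '[[0,0,0,0,0,0],[0,0,0,0,0,0]]'
python3 - <<'E'
from h import *
save('top','t2.png')
im=cv2.imread('pics/t2.png')[140:300,220:360]
cv2.imwrite('pics/t2c.png',cv2.resize(im,None,fx=3.75,fy=3.75,interpolation=cv2.INTER_CUBIC))
E
```

```text
clock: 8.2
eef_pos: [0.4892, -0.0237, 0.0051]
tool_rot: [-0.088, 0.996, -0.0, 0.002]
ft_force: [0.1, -0.4, 0.6]
grip_width: 0.0856
grasp_force: 0.0
clock: 9.0
eef_pos: [0.4403, 0.1359, 0.1455]
tool_rot: [-0.088, 0.996, 0.001, 0.002]
ft_force: [0.5, 0.1, 0.1]
grip_width: 0.0003
grasp_force: 0.0
clock: 9.2
eef_pos: [0.4399, 0.1351, 0.1447]
tool_rot: [-0.089, 0.996, 0.0, 0.001]
ft_force: [-0.7, -0.7, -0.2]
grip_width: -0.0003
grasp_force: 0.0
```

View pics/t2c.png

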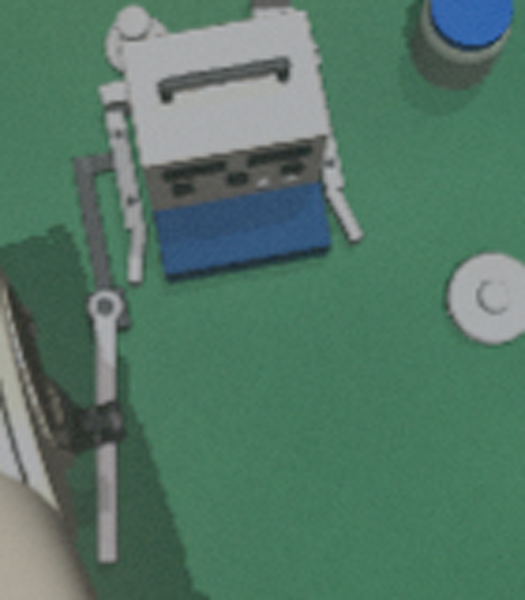

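Run:
```python
from fit import *
case=[('top',T(124,42),(.045,.065,.19)),('top',T(306,12),(.045,-.065,.19)),('top',T(327,135),(-.045,-.065,.19)),('top',T(145,167),(-.045,.065,.19)),
('top',T(167,280),(-.095,.065,.045)),('top',T(330,250),(-.095,-.065,.045))]
pc,r=fit(case,[.65,0,.17]);c,s=np.cos(.175),np.sin(.175);d=pc[:2]-[.6787,.011]
print(pc,c*d[0]+s*d[1],-s*d[0]+c*d[1],pc[2]-.175);print(r.round(1).tolist())
p=status.get_obs()['eef_pos'];u=proj('top',p)[0];print(p,((u-[219.5,139.5])*3.75-.5))
print(at('top',T(95,423),p[2]), at('top',T(110,423),p[2]))
```

```text
[0.67635884 0.0081531  0.16596605] -0.002801068987984548 -0.002395807583581124 -0.009033954513219283
[[-0.9, 0.2], [0.6, -0.2], [1.4, 0.5], [-0.8, 0.6], [-0.8, -0.8], [0.8, -0.5]]
[0.43987578 0.13423734 0.14448496] [ 43.17839062 445.10340576]
[0.45474838 0.09899105 0.14448496] [0.45469609 0.08874664 0.14448496]
```

Solving the case corners, (124,42), (306,12), (327,135), (145,167), (167,280) and (330,250), puts it home to within about 3 mm, y −2 mm and yaw −0.01. The bar hasn't moved. Now I'll work out the arc for the bar.

```bash
python3 - <<'E'
import numpy as np
a=.175;R=np.array([[np.cos(a),-np.sin(a)],[np.sin(a),np.cos(a)]])
prev=None
for t in np.r_[1.9,1.73,np.arange(1.6,-.11,-.1)]:
    o=.0215 if t<.4 else .023
    p=np.array([.550,.102])+R@(.12*np.array([-np.sin(t),-np.cos(t)])-o*np.array([np.cos(t),-np.sin(t)]))
    print(round(t,2),p.round(4),None if prev is None else ((p-prev)*100).round(2));prev=p
E
python3 -m creep '[[-1,1.3,-1,0,0,0],[0,0,-4,0,0,0],[0,0,-4,0,0,0],[0,0,-3.2,0,0,0],[0,0,0,0,0,0],[0,0,0,0,0,0]]'
```

```text
1.9 [0.435  0.1432] None
1.73 [0.4297 0.1231] [-0.53 -2.01]
1.6 [0.4279 0.1073] [-0.17 -1.58]
1.5 [0.428  0.0951] [ 0.01 -1.22]
1.4 [0.4293 0.083 ] [ 0.13 -1.21]
1.3 [0.4318 0.071 ] [ 0.25 -1.2 ]
1.2 [0.4355 0.0594] [ 0.37 -1.16]
1.1 [0.4403 0.0481] [ 0.48 -1.12]
1.0 [0.4462 0.0375] [ 0.59 -1.07]
0.9 [0.4532 0.0274] [ 0.7 -1. ]
0.8 [0.4611 0.0181] [ 0.79 -0.93]
0.7 [0.47   0.0097] [ 0.88 -0.85]
0.6 [0.4796 0.0022] [ 0.96 -0.75]
0.5 [ 0.4899 -0.0044] [ 1.03 -0.65]
0.4 [ 0.5023 -0.0102] [ 1.24 -0.58]
0.3 [ 0.5137 -0.0144] [ 1.14 -0.42]
0.2 [ 0.5255 -0.0174] [ 1.18 -0.3 ]
0.1 [ 0.5376 -0.0193] [ 1.2  -0.18]
-0.0 [ 0.5497 -0.0199] [ 1.22 -0.06]
-0.1 [ 0.5619 -0.0193] [1.22 0.06]
clock: 9.85
eef_pos: [0.4294, 0.1459, 0.0222]
tool_rot: [-0.087, 0.996, -0.0, -0.0]
ft_force: [0.6, -0.4, 0.0]
grip_width: 0.0
grasp_force: 0.0
```

```bash
python3 -m creep '[[0,-1,0,0,0,0],[0,-0.8,0,0,0,0],[0,-0.6,0,0,0,0],[-0.1,-0.8,0,0,0,0],[-0.1,-0.8,0,0,0,0],[0,-1.2,0,0,0,0],[0.13,-1.2,0,0,0,0]]'; python3 -m creep '[[0.25,-1.2,0,0,0,0],[0.37,-1.16,0,0,0,0],[0.48,-1.12,0,0,0,0],[0.6,-1.07,0,0,0,0],[0.7,-1,0,0,0,0],[0.8,-0.93,0,0,0,0]]'
```

```text
clock: 10.55
eef_pos: [0.4281, 0.0821, 0.022]
tool_rot: [-0.088, 0.996, 0.0, 0.0]
ft_force: [0.5, 1.5, 0.5]
grip_width: -0.0003
grasp_force: 0.7
clock: 11.15
eef_pos: [0.4606, 0.0171, 0.0218]
tool_rot: [-0.088, 0.996, 0.0, -0.0]
ft_force: [-0.5, 2.0, 0.1]
grip_width: -0.0
grasp_force: 0.6
```

Contact is light and the arc is tracking as planned. I'll continue, slowing toward shut.

```bash
python3 -m creep '[[0.88,-0.85,0,0,0,0],[0.96,-0.75,0,0,0,0],[1.03,-0.65,0,0,0,0],[1.2,-0.58,0,0,0,0],[1.1,-0.42,0,0,0,0],[0.6,-0.15,0,0,0,0],[0.6,-0.15,0,0,0,0]]'; python3 -m creep '[[0.5,-0.08,0,0,0,0],[0.5,-0.08,0,0,0,0],[0.3,-0.03,0,0,0,0]]'; python3 -m creep '[[0.3,-0.03,0,0,0,0],[0.3,-0.01,0,0,0,0]]'
```

```text
clock: 11.85
eef_pos: [0.5243, -0.0176, 0.0217]
tool_rot: [-0.088, 0.996, -0.0, -0.0]
ft_force: [-1.6, 0.8, -0.3]
grip_width: -0.0
grasp_force: 0.5
clock: 12.15
eef_pos: [0.5373, -0.0193, 0.0219]
tool_rot: [-0.088, 0.996, -0.0, -0.0]
ft_force: [-1.3, 1.0, 0.3]
grip_width: -0.0002
grasp_force: 0.5
clock: 12.35
eef_pos: [0.543, -0.0197, 0.022]
tool_rot: [-0.088, 0.996, -0.0, -0.0]
ft_force: [-0.7, 0.7, 0.2]
grip_width: -0.0002
grasp_force: 0.5
```

```bash
for i in 1 2; do python3 -m creep '[[0.2,0.02,0,0,0,0],[0.2,0.02,0,0,0,0]]'; done; for i in 1 2 3 4; do python3 -m creep '[[0.1,0.01,0,0,0,0],[0,0,0,0,0,0]]' | egrep 'eef|ft'; done
```

```text
clock: 12.55
eef_pos: [0.547, -0.0194, 0.0219]
tool_rot: [-0.088, 0.996, -0.0, -0.0]
ft_force: [-0.6, -0.0, -0.4]
grip_width: 0.0
grasp_force: 0.5
clock: 12.75
eef_pos: [0.5511, -0.0191, 0.0219]
tool_rot: [-0.088, 0.996, -0.0, -0.0]
ft_force: [-1.0, 0.5, -0.3]
grip_width: 0.0004
grasp_force: 0.5
eef_pos: [0.5523, -0.0189, 0.022]
ft_force: [-0.1, -0.7, 0.2]
eef_pos: [0.5531, -0.0188, 0.022]
ft_force: [-0.5, -2.1, 0.3]
eef_pos: [0.5541, -0.0186, 0.022]
ft_force: [-0.3, -0.1, -0.3]
eef_pos: [0.5544, -0.0186, 0.0219]
ft_force: [-2.7, -1.1, 2.7]
```

```bash
python3 -m creep '[[0.1,0.01,0,0,0,0],[0,0,0,0,0,0]]' | egrep 'eef|ft'; python3 -m creep '[[-0.5,-0.09,0,0,0,0],[-1.5,-0.25,0,0,0,0],[-3,-0.5,0,0,0,0],[-4,-0.7,0,0,0,0],[-1,0,4,0,0,0],[0,4,4,0,0,0],[0,4,4,0,0,0],[0,4.5,2,0,0,0]]'; python3 -m creep '[[0,4.5,0,0,0,0],[0,4.5,0,0,0,0],[0,0,0,0,0,0],[0,0,0,0,0,0]]'
python3 - <<'E'
from h import *
save('top','t3.png')
im=cv2.imread('pics/t3.png')[140:300,220:360]
cv2.imwrite('pics/t3c.png',cv2.resize(im,None,fx=3.75,fy=3.75,interpolation=cv2.INTER_CUBIC))
E
```

```text
eef_pos: [0.5544, -0.0186, 0.0219]
ft_force: [-4.6, -2.8, 3.3]
clock: 14.55
eef_pos: [0.4581, 0.0827, 0.1562]
tool_rot: [-0.086, 0.996, 0.0, 0.004]
ft_force: [0.8, -0.2, 0.3]
grip_width: -0.0002
grasp_force: 0.0
clock: 14.95
eef_pos: [0.4561, 0.1731, 0.1527]
tool_rot: [-0.089, 0.996, 0.0, 0.001]
ft_force: [0.5, -0.0, -0.8]
grip_width: -0.0003
grasp_force: 0.0
```

View pics/t3c.png

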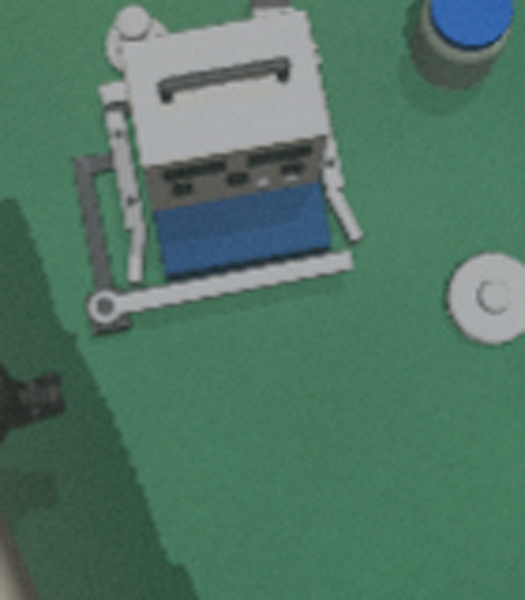

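The bar runs from the hinge at (105,307) to its tip at (352,261). That slope of 0.186 matches the stop edge's 0.184, so it is shut. The case hasn't moved, and the arm is clear.

```bash
python3 -c "
from workcell import ticket
print(ticket.job_done())"
```

```text
the job is handed in; nothing more can be done
None
```

The job is handed in: the case is pushed home against the rear stop (about 3 mm by camera), the retaining bar is shut across the bay's mouth, and the arm is clear; no verdict was returned.

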